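# Fold out the feeder's prop leg and draw the bottom blank onto it

## Task

At the blank feeder, first swing the folded prop leg up and over past upright until it leans on its stop and stays there by itself, and let go of it. Then draw the bottom blank straight out of the stack until its tail is just clear of the two front stops, and leave it lying level with its front on the leg's head and its tail still on the feeder's tongue; the three blanks above must stay in the feeder and drop down in order, and the other things on the bench are to be left alone.

Things in the scene. Friction and masses are not known exactly. Their poses are not given: they have to be found in the camera images.
- feeder: Fixed feeder for flat bar blanks; position and yaw vary. Frame (mm below): origin on the bench, midway across, under the rear faces of the front stops; -x is the way blanks are drawn, y across, z up. Dark base plate x -225 to 215, 130 wide, 10 thick. Stack floor x -5 to 190, 64 wide, top z 106. Four side guides (inner faces y +-27, top z 155), rear stops at x 182.
- feeder_tongue (a point): Top front end of the narrow tongue that carries the floor on forward: 28 mm wide, 10 thick, top at z 106, from x -5 to this point at feeder x -55.
- feeder_outlet (a point): Middle of the outlet at floor height, feeder (0, 0, 106) mm. Two front stops (x -5 to 0, |y| 16 to 32) hang over it from z 121 up to 155, so only the bottom blank passes through the 15 mm gap.
- leg_hinge (a point): Hinge axis of the leg (along feeder y), at feeder x -149, z 22 mm, between two cheeks (|y| 22 to 28, x -162 to -136, up to z 36).
- leg (a joint): Prop leg, rad. 0: folded, pointing to the stack (+x), 25 deg above level (its start). Grows as it swings up and over to -x: upright at 1.134, on its stop at 1.484 (20 deg past upright). Free hinge, no spring, 0.25 kg: before upright it falls back, beyond upright it falls on to the stop and stays. Blade 36 mm wide (y +-18), 8 thick.
- leg_rod (a point): Middle of the leg's cross rod, on its axis, 55 mm from the hinge axis. Rod diameter 10 mm, along feeder y, sticking out to y +-70 on both sides of the blade. Folded: feeder x -99, z 45.
- leg_head (a point): Middle of the leg's round head (diameter 12, 36 mm wide), on its axis, 82.5 mm from the hinge. Folded: feeder x -74, z 57. On the stop: x -177, z 99.5, its top then at z 105.5 and narrower than a blank.
- blank0: Bottom blank: bare aluminium bar 180 x 50 x 10 mm, about 0.24 kg. Origin: centre of its underside, x along its length, z up. Starts on the floor along feeder x, sticking out 45 to 60 mm past the feeder origin (its own origin at feeder x 45 to 30), where it can be gripped across its width from above. It slides under the weight of the three above.
- blank1: Second blank from below, same make; origin centre of underside, starts at feeder x 91, z 116. Once the bottom one is out it drops to z 106.
- blank2: Third blank, same make, starts at feeder x 91, z 126 and ends at z 116.
- blank3: Top blank, same make, starts at feeder x 91, z 136 and ends at z 126.
- flange: Bystander: turned steel flange, 110 diameter, 38 high, beside the feeder. Origin centre of underside.
- marker: Bystander: white marker pen 130 long, 18 thick, lying beside the feeder. Origin: centre of its underside as it started.
- gaugebox: Bystander: wooden gauge box 120 x 170 x 45 high. Origin centre of underside.
- bushing: Bystander: steel bushing, 76 diameter, 50 high, beside the feeder. Origin centre of underside.
- cleaner: Bystander: white bottle, 70 diameter, 190 high. Origin centre of underside.
- mug: Bystander: white mug, 80 diameter, 95 high. Origin centre of underside.
- wrench: Bystander: wrench lying on the bench. Origin at its underside.
Things that resemble listed ones, but are neither listed nor needed, are in the scene too. Leave any orange or turquoise look-alike of the blank0 alone.

How it is judged:
On the way, in this order (a step that is already met when the one before it is completed fails the run):
1. the leg leans on its stop past upright by itself, untouched, with the bottom blank not yet drawn (value of joint leg above 1.4 rad and velocity of joint leg below 0.1 rad/s and contact force between leg and the fingers below 0.2 N and contact force between leg and the arm below 0.2 N and x of blank0 in the frame of feeder above 0.015 m), for 0.3 s.
2. the bottom blank is out from under the stack (x of blank0 in the frame of feeder below -0.094 m and value of joint leg above 1.4 rad), for 0.1 s.
At the end, for the whole second after the job is handed in: Leg on its stop (over 1.40 rad). Bottom blank at rest on leg and tongue: level within 0.05 rad, along the feeder within 0.12 rad, 15 mm off its midline at most, origin at feeder x -140 to -94 mm. The other three at rest in order in the feeder, each one blank lower (within 4 mm), x 82 to 101 mm (all of step 2 and x of blank0 in the frame of feeder above -0.14 m and y of blank0 in the frame of feeder between -0.015 and 0.015 m and angle between blank0's own z axis and vertical below 0.05 rad and angle between the x axis of blank0 and the x axis of feeder, either way round below 0.12 rad and z of blank0 in the frame of feeder between 0.101 and 0.11 m and contact force between blank0 and leg above 0.2 N and linear speed of each of blank0, blank1, blank2, blank3 below 0.02 m/s and x of blank1 in the frame of feeder between 0.082 and 0.101 m and z of blank1 in the frame of feeder between 0.102 and 0.11 m and x of blank2 in the frame of feeder between 0.082 and 0.101 m and z of blank2 in the frame of feeder between 0.112 and 0.12 m and x of blank3 in the frame of feeder between 0.082 and 0.101 m and z of blank3 in the frame of feeder between 0.122 and 0.13 m); the robot touches nothing.
It fails at once if a blank above the bottom one leaves the stack (x of any of blank1, blank2, blank3 in the frame of feeder below 0.07 m or z of any of blank1, blank2, blank3 in the frame of feeder above 0.155 m).
It fails at once if a bystander is moved more than 40 mm or tipped over (distance of any of flange, marker, gaugebox, bushing, cleaner, mug, wrench from where it was at the start of the episode above 0.04 m or angle between any of flange, gaugebox, bushing, cleaner, mug's own z axis and vertical above 0.5 rad).
It also fails if it takes over 58 s, if anything falls off the work surface, if the arm or the gripper's body presses on something with over 40 N, if the wrist force passes 120 N, or if a joint passes its speed limit or range.

## Robot

A 7-joint arm with a two-finger parallel gripper is mounted at the origin on the work surface. World frame = base frame: x ahead of the robot, y to its left, z up, the work surface at z = 0. Lengths are in m, angles in rad, forces in N, time in s.
With the tool pointing down it reaches from about 0.4 to 0.85 m from the base axis. Payload 4.5 kg.
Tool frame: the origin (TCP) lies at the very end of the fingers, on their centre line; the grasp point (between the pads) lies 19 mm behind it (robot.hold_point_z is the distance from the TCP to the grasp point, in m); z points along the fingers, y is the line along which they close (so a half turn about z gives the same grasp; the last joint's range is limited). The gripper opens to 85 mm and grips with 20 to 120 N. Pads are 22 mm wide; open, the fingers measure 114 mm over their backs; the gripper's body (76 mm by 85 mm) begins 54 mm behind the grasp point. The pads swing forward as they close: fully open they stand 13 mm farther back than shut.
Start: joints at [-1.295, 0.689, -0.195, 1.565, 0.157, 0.902, -0.215], TCP at [0.15, 0.607, 0.203] pointing down, gripper open.
Joint ranges: [-3.01, 3.01], [-0.46, 2.08], [-1.47, 1.51], [0.13, 2.56], [-1, 4.14], [0.04, 2.09], [-2.66, 2.66]. Speed limits (rad/s): [2.57, 2.57, 3.14, 3.14, 3.14, 3.14, 3.14].

## Interface

Orientations are given as a unit quaternion [x, y, z, w].
In Python, from workcell import robot gives the robot as it stands. The module is installed in compiled form; this text tells all that it offers.
- The arm moves only by the shell command python3 -m crank 'ROWS'. ROWS is JSON, a list of rows, each a list of 7 numbers: the shift along the tool's x, y, z in units of 2 cm (1.0 is 2 cm), then the turn, a rotation vector about the tool's x, y, z in units of 90 degrees (1.0 is 90 degrees), then the gripper command: -1 is shut, 1 is fully open, values between are in proportion. In form: [[x, y, z, wx, wy, wz, jaw], ...]. A call has 1 to 5 rows; each row shifts and turns the commanded pose from where the row before left it, along the tool's axes as they then stand; what a row does not reach is not made up. A row lasts 1/12 s, in which the tool goes at most 41.7 mm and 7.16 degrees, less where a joint would pass 70% of its speed; a pose out of reach is approached as far as the arm can. A call with a number of a shift or a turn outside -1 to 1 is refused whole. A call with a gripper value outside its range is refused whole. The fingers move at their own pace and stop on an object; the grip force is fixed at half the most. Time passes only in rows, so rows that do not move let the fingers close. It gives the time, the measured TCP pose, the force, the opening and the grip force at its end, in the units of the state.
- robot.get_obs(): the state, without advancing time (a new reading comes with each control period).
- robot.read_camera(name): name is "side" or "top" or "wrist"; returns (picture, depth): 420x560x3 uint8, red, green, blue; 420x560 float32, m along the optical axis (not along the pixel's ray), 0 where there is no reading.
- robot.camera_model(name): a dict with "fx", "fy", "cx", "cy" (pixels), "R" (3x3) and "t" (3): a world point X has camera coordinates R X + t. Camera axes: x right, y down, z forward; pixel columns grow to the right and rows downward; lengths in m; the calibration is good to about 2 mm. A picture is of the moment at which its call begins: read the wrist's pose just before it. camera_model takes no time and is no camera call; for the wrist camera it gives the pose at the moment of the call.
- robot.close_job(): hands the job in; it is judged then, once.
The state is a dict: "t": time; "qpos": joint angles; "dq": joint speeds; "joint_efforts": joint torques, N m; "tcp_pos": TCP position; "eef_rot": TCP orientation; "contact_force": force on the tool from outside, world axes, zero at the start; "wrist_torque": the same for the moment, N m; "finger_gap": finger opening in m; "grasp_force": force on a finger pad.
Only numpy, scipy, OpenCV 4.12 (cv2) and the standard library are available. Lean on these libraries where they do the work, as an engineer would, in place of code of your own. Each camera call takes 0.05 s, during which the arm holds its last target. There are 200 camera calls.

## Working session

There is one attempt and no reset: what is moved stays moved. The work goes in short steps, Python scripts to look and compute and a shell command to move; the robot and the scene stay as the last step left them, time stands still between calls to the robot, and variables do not carry over. Pictures are saved under pics/ and viewed, at most 10 in all, crops included, and the job is handed in when it is done.

```bash
mkdir -p pics
python3 - <<'E'
from workcell import robot
import cv2,numpy as np
for n in("top","side"):
    p,d=robot.read_camera(n); cv2.imwrite(f"pics/{n}0.png",p[:,:,::-1]); np.savez(f"{n}0.npz",p=p,d=d,**robot.camera_model(n))
    m=robot.camera_model(n);print(n,m)
o=robot.get_obs();print(o['t'],o['tcp_pos'],o['eef_rot'],o['finger_gap'])
E
```

```text
top {'fx': 464.7177449348821, 'fy': 464.7177449348821, 'cx': 279.02053957259875, 'cy': 209.97493057389224, 'R': array([[-0.01913935, -0.99981563, -0.00154652],
       [-0.97927181,  0.019058  , -0.20165198],
       [ 0.20164428, -0.00234502, -0.97945602]]), 't': array([0.05937731, 0.54013199, 1.43621383])}
side {'fx': 455.4489164258032, 'fy': 455.4489164258032, 'cx': 278.5676653695559, 'cy': 214.4084651403151, 'R': array([[ 0.83013917, -0.55755352, -0.00173861],
       [-0.39394403, -0.58432929, -0.70948389],
       [ 0.39455932,  0.58965528, -0.70471951]]), 't': array([-0.42320111,  0.32133924,  1.19817924])}
0.1 [0.14953933 0.60618077 0.20266836] [ 1.20559493e-01  9.92705749e-01 -8.38404531e-04 -4.35465132e-05] 0.08522100223940902
```

View pics/top0.png

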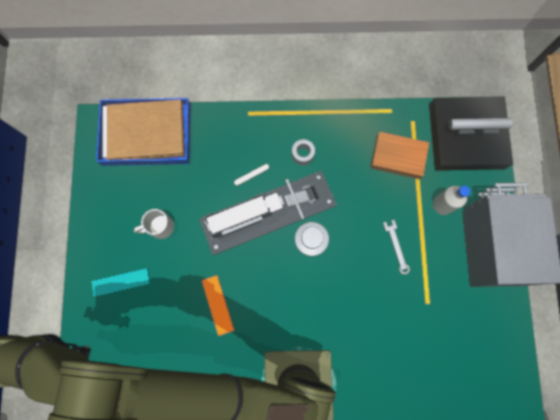

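View pics/side0.png

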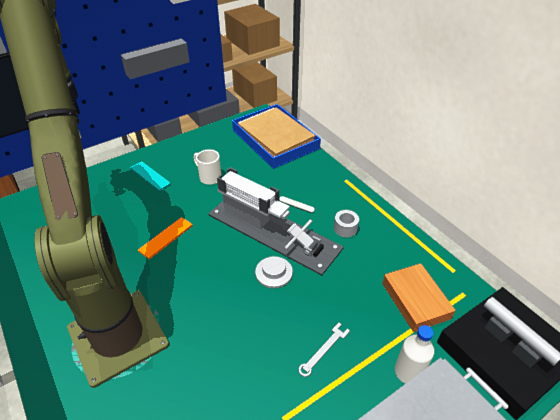

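The top view shows the feeder's base plate from (205,235) at the rear to (330,195) at the front. The rod is at (295,200) and the blank nose at about (272,203). Candidates for blank0:
- the bare bar sticking out of the feeder at (272,203), which is my choice
- the orange bar at (218,305), a look-alike
- the turquoise bar at (120,280), a look-alike

Next I'll measure from depth.

```bash
cat > h.py <<'E'
import numpy as np,cv2
def cloud(f):
    z=np.load(f);d=z['d'];v,u=np.mgrid[:420,:560]
    C=np.stack([(u-z['cx'])/z['fx']*d,(v-z['cy'])/z['fy']*d,d],-1)
    return z['p'].astype(int),(C-z['t'])@z['R'],d>0   # R^T (C-t)
E
python3 - <<'E'
from h import *
for n in("top","side"):
    p,W,ok=cloud(f"{n}0.npz")
    roi=np.zeros(ok.shape,bool)
    if n=="top": roi[165:260,195:345]=1
    else: roi[160:280,200:350]=1
    dark=(p.max(-1)<110)&(p.max(-1)-p.min(-1)<25)&roi&ok&(W[...,2]>.002)&(W[...,2]<.02)
    dark=cv2.morphologyEx(dark.astype(np.uint8),cv2.MORPH_OPEN,np.ones((2,2)))
    k,l,s,c=cv2.connectedComponentsWithStats(dark,connectivity=8)
    i=[j for j in range(1,k) if s[j,4]>60];m=np.isin(l,i)
    q=W[m]; print(n,len(q),np.median(q[:,2]))
    r=cv2.minAreaRect((q[:,:2]*1000).astype(np.float32));print(r,cv2.boxPoints(r).round(0).tolist())
    (cx,cy),_,_=r; b=cv2.boxPoints(r)/1000
    # long axis
    e=[b[1]-b[0],b[2]-b[1]];e=max(e,key=np.linalg.norm);L=np.linalg.norm(e);ex=e/L
    if ex[1]<0: ex=-ex       # feeder +x toward world +y
    ey=np.array([-ex[1],ex[0]]);o=np.array([cx,cy])/1000+.005*ex
    print("yaw",np.degrees(np.arctan2(ex[1],ex[0])),"origin",o)
    a=(W[...,:2]-o)@np.stack([ex,ey],1)*1000
    z=W[...,2]*1000
    def st(name,mm):
        mm&=roi&ok
        if mm.sum()>3: print(name,mm.sum(),'x',np.percentile(a[mm][:,0],[1,50,99]).round(),'y',np.percentile(a[mm][:,1],[1,50,99]).round(),'z',np.percentile(z[mm],[5,50,95]).round())
    st("blank0",(z>108)&(z<122)&(a[...,0]<-12)&(abs(a[...,1])<35))
    st("top",(z>138)&(z<150)&(abs(a[...,1])<22)&(a[...,0]>10))
    st("guides",(z>151)&(z<160)&(a[...,0]>-20))
    st("rod",(z>35)&(z<60)&(abs(a[...,1])>30)&(abs(a[...,1])<80)&(a[...,0]<-70)&(a[...,0]>-130))
    st("cheeks",(z>25)&(z<42)&(a[...,0]<-130)&(abs(a[...,1])<35))
E
```

```text
top 783 0.009974959107585205
((487.25506591796875, 12.782730102539062), (299.2896728515625, 400.41448974609375), 44.09455108642578) [[240.0, 52.0], [519.0, -235.0], [734.0, -27.0], [455.0, 261.0]]
yaw 134.09454 origin [0.48377584 0.01637369]
guides 127 x [ -3. 122. 191.] y [-195. -131.  -68.] z [151. 154. 158.]
rod 155 x [-121.  -89.  -70.] y [-79. -54. -30.] z [36. 46. 55.]
cheeks 18 x [-154. -143. -131.] y [-34. -19.  -9.] z [26. 29. 32.]
side 970 0.011862450763476702
((334.351806640625, -300.52239990234375), (1098.4815673828125, 227.9103240966797), 65.78589630126953) [[5.0, -755.0], [213.0, -848.0], [664.0, 154.0], [456.0, 247.0]]
yaw 65.7859 origin [ 0.33640254 -0.2959623 ]
top 214 x [415. 466. 521.] y [-22.   1.  22.] z [141. 147. 149.]
guides 154 x [412. 477. 585.] y [-54.  14. 120.] z [151. 154. 158.]
```

Run:
```python
import cv2
p=cv2.imread("pics/side0.png")[160:280,200:350];cv2.imwrite("pics/c1.png",cv2.resize(p,None,fx=5,fy=5,interpolation=2))
```

```text
(no output)
```

View pics/c1.png

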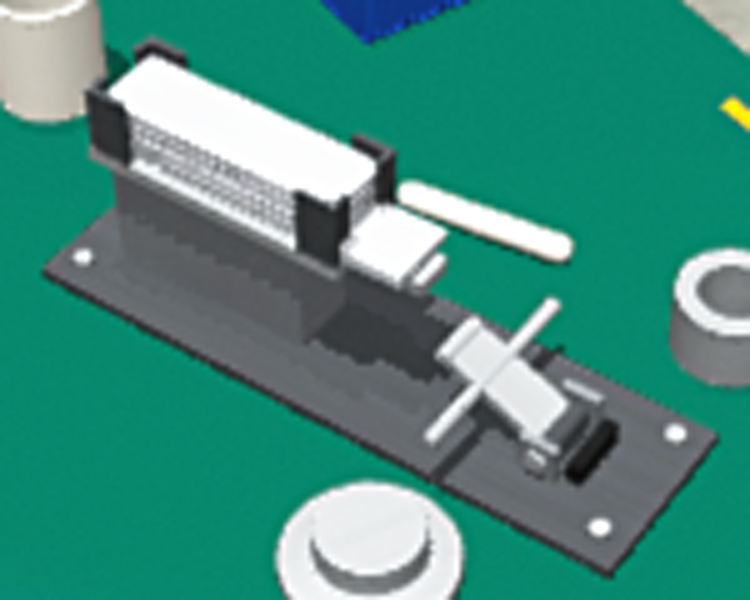

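The crop shows the stack in the dark guides, with the bare bottom bar's nose sticking out at crop (395,245). The leg is folded with its cross rod from (430,435) to (555,305), and the hinge is near (565,440). That confirms the choice. The rectangle fit picked up outliers, so I'll redo it with the largest component only.

```bash
cat >> h.py <<'E'
def fit(f,box):
    p,W,ok=cloud(f);roi=np.zeros(ok.shape,bool);roi[box[0]:box[1],box[2]:box[3]]=1
    z=W[...,2]*1000
    dark=((p.max(-1)<125)&(p.max(-1)-p.min(-1)<28)&roi&ok&(z>2)&(z<18)).astype(np.uint8)
    cl=cv2.morphologyEx(dark,cv2.MORPH_CLOSE,np.ones((5,5)));k,l,s,c=cv2.connectedComponentsWithStats(cl)
    m=(l==1+np.argmax(s[1:,4]))&(dark>0)
    m=cv2.morphologyEx(m.astype(np.uint8),cv2.MORPH_OPEN,np.ones((3,3)))>0
    q=W[m];r=cv2.minAreaRect((q[:,:2]*1000).astype(np.float32));b=cv2.boxPoints(r)/1000
    e=max([b[1]-b[0],b[2]-b[1]],key=np.linalg.norm);ex=e/np.linalg.norm(e)
    if ex[1]<0: ex=-ex
    return p,W,ok&roi,r,np.array(r[0])/1000+.005*ex,ex
E
python3 - <<'E'
from h import *
for n,box in(("top",(165,260,195,345)),("side",(160,280,200,350))):
    p,W,ok,r,o,ex=fit(f"{n}0.npz",box);ey=np.array([-ex[1],ex[0]])
    print(n,r,"yaw",np.degrees(np.arctan2(ex[1],ex[0])),"o",o)
    a=(W[...,:2]-o)@np.stack([ex,ey],1)*1000;z=W[...,2]*1000
    def st(name,mm):
        mm=mm&ok
        if mm.sum()>3: print(' ',name,mm.sum(),'x',np.percentile(a[mm][:,0],[2,50,98]).round(),'y',np.percentile(a[mm][:,1],[2,50,98]).round(),'z',np.percentile(z[mm],[5,50,95]).round())
    x,y=a[...,0],a[...,1];br=p.min(-1)>130
    st("blank0",br&(z>110)&(z<122)&(x<-12)&(abs(y)<40))
    st("top",br&(z>140)&(z<152)&(abs(y)<40)&(x>-10))
    st("guides",~br&(z>150)&(z<160)&(abs(y)<70))
    st("rod+",(z>35)&(z<60)&(y>30)&(y<85)&(x<-70)&(x>-130))
    st("rod-",(z>35)&(z<60)&(y<-30)&(y>-85)&(x<-70)&(x>-130))
    st("leg",br&(z>25)&(z<70)&(x<-60)&(x>-145)&(abs(y)<25))
E
```

```text
top ((544.8117065429688, 86.29495239257812), (128.44528198242188, 435.47210693359375), 21.43887710571289) yaw 111.438866 o [0.54298416 0.09094899]
  blank0 181 x [-48. -30. -13.] y [-26.  -1.  22.] z [111. 115. 120.]
  top 959 x [  1.  89. 175.] y [-27.  -2.  22.] z [142. 146. 150.]
  guides 67 x [ -6. 155. 184.] y [-35. -29.  30.] z [150. 155. 159.]
  rod+ 36 x [-106. -101.  -97.] y [33. 51. 68.] z [43. 49. 54.]
  rod- 37 x [-107. -101.  -97.] y [-69. -51. -32.] z [43. 48. 57.]
  leg 252 x [-143. -105.  -72.] y [-22.  -1.  18.] z [31. 47. 64.]
side ((546.034423828125, 85.97053527832031), (133.4796600341797, 441.09393310546875), 21.166839599609375) yaw 111.16683 o [0.544229  0.0906332]
  blank0 159 x [-51. -31. -13.] y [-25.   2.  25.] z [112. 117. 121.]
  top 664 x [  4.  89. 178.] y [-25.   0.  25.] z [143. 148. 151.]
  guides 111 x [ -5.  24. 187.] y [-34. -17.  33.] z [151. 155. 158.]
  rod+ 38 x [-105. -100.  -94.] y [32. 52. 69.] z [45. 50. 55.]
  rod- 36 x [-104. -100.  -94.] y [-71. -50. -32.] z [46. 50. 54.]
  leg 283 x [-142. -107.  -71.] y [-22.  -0.  21.] z [31. 48. 64.]
```

```bash
cat > g.py <<'E'
import numpy as np,sys
from scipy.spatial.transform import Rotation as R
from workcell import robot
YAW=np.radians(111.3);O=np.array([.544,.0907]);ex=np.array([np.cos(YAW),np.sin(YAW)]);ey=np.array([-ex[1],ex[0]])
def f2w(x,y,z): return np.r_[O+ex*x/1e3+ey*y/1e3,z/1e3]
def to(x,y,z,yoff=0):
    """units to TCP target in feeder mm; yoff: desired angle of tool y rel. feeder x, deg"""
    s=robot.get_obs();r=R.from_quat(s['eef_rot']);p=np.array(s['tcp_pos'])
    f=(p[:2]-O)*1e3
    ty=r.apply([0,1,0]);a=np.degrees(np.arctan2(ty[1],ty[0]));da=(np.degrees(YAW)+yoff-a+90)%180-90
    print('t',round(s['t'],2),'tcp feeder',(f@ex).round(1),(f@ey).round(1),(p[2]*1e3).round(1),'tilt',(r.apply([0,0,1])[:2]).round(3),'gap',round(s['finger_gap'],4),'F',np.round(s['contact_force'],1),'gf',round(float(s['grasp_force']),1))
    print('turn units about tool z',round(-da/90,4),'shift units tool now',(r.inv().apply(f2w(x,y,z)-p)/.02).round(2),'tool x,y in feeder',[(r.apply(e)[:2]@np.c_[ex,ey]).round(3) for e in np.eye(3)[:2]])
if __name__=='__main__': to(*map(float,sys.argv[1:]))
E
for i in 1; do python3 -m crank '[[0,0,0,0,0,-0.0782,1],[0,0,0,0,0,-0.0782,1],[0,0,0,0,0,-0.0782,1],[0,0,0,0,0,-0.0782,1],[0,0,0,0,0,-0.0782,1]]'; done; python3 g.py -99 -57 130 0
```

```text
t: 0.52
tcp_pos: [0.1497, 0.6064, 0.2029]
eef_rot: [-0.188, 0.982, -0.001, -0.0]
contact_force: [-0.3, -0.2, -0.7]
finger_gap: 0.0854
grasp_force: 0.0
t 0.52 tcp feeder 623.7 180.1 202.9 tilt [-0.    -0.001] gap 0.0854 F [-0.3 -0.2 -0.7] gf 0.0
turn units about tool z 0.0043 shift units tool now [-11.61 -36.21   3.68] tool x,y in feeder [array([-0.007,  1.   ]), array([1.   , 0.007])]
```

```bash
r='[-0.32,-1,0,0,0,0,1]'
python3 -m crank '[[-0.32,-1,0,0,0,0,1],[-0.32,-1,0,0,0,0,1],[-0.32,-1,0,0,0,0,1],[-0.32,-1,0,0,0,0,1],[-0.32,-1,0,0,0,0,1]]' >/dev/null
python3 -m crank '[[-0.32,-1,0,0,0,0,1],[-0.32,-1,0,0,0,0,1],[-0.32,-1,0,0,0,0,1],[-0.32,-1,0,0,0,0,1],[-0.32,-1,0,0,0,0,1]]' >/dev/null
python3 -m crank '[[-0.32,-1,0,0,0,0,1],[-0.32,-1,0,0,0,0,1],[-0.32,-1,0,0,0,0,1],[-0.32,-1,0,0,0,0,1],[-0.32,-1,0,0,0,0,1]]' >/dev/null
python3 g.py -99 -57 130 0
```

```text
t 1.77 tcp feeder 323.0 83.8 203.1 tilt [-0.    -0.001] gap 0.0855 F [ 0.8 -0.4 -0.4] gf 0.0
turn units about tool z 0.0004 shift units tool now [ -7.03 -21.1    3.66] tool x,y in feeder [array([-0.001,  1.   ]), array([1.   , 0.001])]
```

```bash
python3 -m crank '[[-0.34,-1,0,0,0,0,1],[-0.34,-1,0,0,0,0,1],[-0.34,-1,0,0,0,0,1],[-0.34,-1,0,0,0,0,1],[-0.34,-1,0,0,0,0,1]]' >/dev/null
python3 -m crank '[[-0.34,-1,0,0,0,0,1],[-0.34,-1,0,0,0,0,1],[-0.34,-1,0,0,0,0,1],[-0.34,-1,0,0,0,0,1],[-0.34,-1,0,0,0,0,1]]' >/dev/null
python3 -m crank '[[-0.34,-1,0,0,0,0,1],[-0.34,-1,0,0,0,0,1],[-0.34,-1,0,0,0,0,1],[-0.34,-1,0,0,0,0,1],[-0.34,-1,0,0,0,0,1]]' >/dev/null
python3 -m crank '[[-0.3,-1,0,0,0,0,0],[-0.3,-1,0,0,0,0,0],[-0.3,-1,0,0,0,0,0],[-0.3,-1,0,0,0,0,0],[-0.3,-1,0,0,0,0,0]]' >/dev/null
python3 -m crank '[[-0.3,-1,0,0,0,0,0],[0,0,0,0,0,0,0],[0,0,0,0,0,0,0]]' >/dev/null
python3 g.py -99 -57 130 0
python3 - <<'E'
from workcell import robot
import cv2,numpy as np
m=robot.camera_model("wrist");p,d=robot.read_camera("wrist");cv2.imwrite("pics/w1.png",p[:,:,::-1]);np.savez("w1.npz",p=p,d=d,**m)
E
```

```text
t 3.68 tcp feeder -97.2 -53.9 202.6 tilt [-0.001 -0.   ] gap 0.0425 F [-0.9  0.8  0. ] gf 0.0
turn units about tool z -0.0014 shift units tool now [-0.16 -0.09  3.63] tool x,y in feeder [array([0.002, 1.   ]), array([ 1.   , -0.002])]
```

View pics/w1.png

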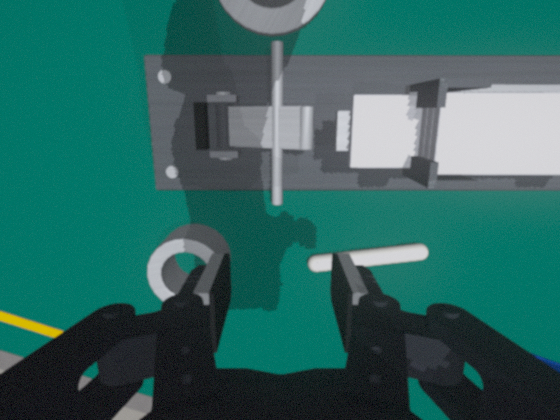

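The wrist view shows the rod running from (277,42) to (277,205), in line with the finger centre at about 280. The bushing at (188,268) and marker at (370,257) are outboard, and the blank nose edge is at (350,130). I'll refine these from this view.

Run:
```python
from h import *;from g import *
z_=np.load("w1.npz");print("cam",((-z_['R'].T@z_['t'])[:2]-O)@np.c_[ex,ey]*1e3,(-z_['R'].T@z_['t'])[2])
p,W,ok=cloud("w1.npz");a=(W[...,:2]-O)@np.c_[ex,ey]*1e3;z=W[...,2]*1e3;x,y=a[...,0],a[...,1]
ok[210:]=0
def st(n,m):
    m=m&ok;print(n,m.sum(),'x',np.percentile(x[m],[1,50,99]).round(1),'y',np.percentile(y[m],[1,50,99]).round(1),'z',np.percentile(z[m],[5,50,95]).round(1))
br=p.min(-1)>110
st('rod-',(z>38)&(z<60)&(y<-30)&(y>-80)&(abs(x+100)<20))
st('rod+',(z>38)&(z<60)&(y>30)&(y<72)&(abs(x+100)<20))
st('nose',br&(z>110)&(z<124)&(x<-15)&(abs(y)<40))
st('cheek',(z>30)&(z<42)&(x<-130)&(abs(y)<40))
st('plate',(z>5)&(z<16)&(x<-150))
```

```text
cam [-96.06770017  12.57368594] 0.3738427378988204
rod- 479 x [-103.9  -99.2  -94.6] y [-70.  -49.6 -30.2] z [46.8 49.9 51.4]
rod+ 576 x [-103.8  -98.8  -94.5] y [30.5 50.5 68.9] z [47.2 50.  51.6]
nose 3367 x [-46.3 -31.2 -15.3] y [-25.8  -0.   23.4] z [115.3 116.7 117.8]
cheek 1198 x [-161.4 -142.5 -130.3] y [-28.1  -0.1  27.1] z [30.2 33.7 37.5]
plate 8719 x [-223.6 -191.7 -151.3] y [-63.1   6.8  63.4] z [ 9.3 10.7 12.2]
```

```bash
python3 -m crank '[[-0.08,-0.04,0.9,0,0,0,0],[-0.08,-0.05,0.9,0,0,0,0],[0,0,0.9,0,0,0,0],[0,0,0.9,0,0,0,0],[0,0,0.9,0,0,0,0]]' >/dev/null
python3 -m crank '[[0,0,0.9,0,0,0,0],[0,0,0.9,0,0,0,0],[0,0,0.9,0,0,0,0],[0,0,0.9,0,0,0,0],[0,0,0.6,0,0,0,0]]' >/dev/null
python3 -m crank '[[0,0,0,0,0,0,0]]' >/dev/null
python3 g.py -99 -57 26 0
python3 -m crank '[[0,0,0,0,0,0,-1],[0,0,0,0,0,0,-1],[0,0,0,0,0,0,-1],[0,0,0,0,0,0,-1],[0,0,0,0,0,0,-1]]'
python3 g.py -99 -57 26 0
```

```text
t 4.65 tcp feeder -95.5 -55.7 26.9 tilt [-0.005  0.   ] gap 0.0428 F [-0.4  0.5  1.1] gf 0.0
turn units about tool z 0.0017 shift units tool now [-0.07 -0.17  0.05] tool x,y in feeder [array([-0.003,  1.   ]), array([1.   , 0.003])]
t: 5.07
tcp_pos: [0.6338, 0.0208, 0.0302]
eef_rot: [-0.185, 0.983, -0.0, 0.001]
contact_force: [-0.4, 1.0, -0.1]
finger_gap: -0.0001
grasp_force: 0.0
t 5.07 tcp feeder -97.7 -58.3 30.2 tilt [0.001 0.   ] gap -0.0001 F [-0.4  1.  -0.1] gf 0.0
turn units about tool z 0.0003 shift units tool now [ 0.06 -0.06  0.21] tool x,y in feeder [array([-0.,  1.]), array([1., 0.])]
```

The fingers shut fully on nothing, so I'll look.

```bash
python3 - <<'E'
from workcell import robot
import cv2,numpy as np
p,d=robot.read_camera("wrist");q,e=robot.read_camera("side")
q=cv2.resize(q[180:290,250:350],(382,420),interpolation=cv2.INTER_CUBIC)
cv2.imwrite("pics/w2.png",cv2.hconcat([p[:,80:480],q])[:,:,::-1])
E
python3 g.py -99 -57 26
```

```text
t 5.17 tcp feeder -97.6 -58.0 29.9 tilt [0.001 0.   ] gap 0.0001 F [ 0.7  0.6 -0.4] gf 0.0
turn units about tool z 0.0003 shift units tool now [ 0.05 -0.07  0.19] tool x,y in feeder [array([-0.,  1.]), array([1., 0.])]
```

View pics/w2.png

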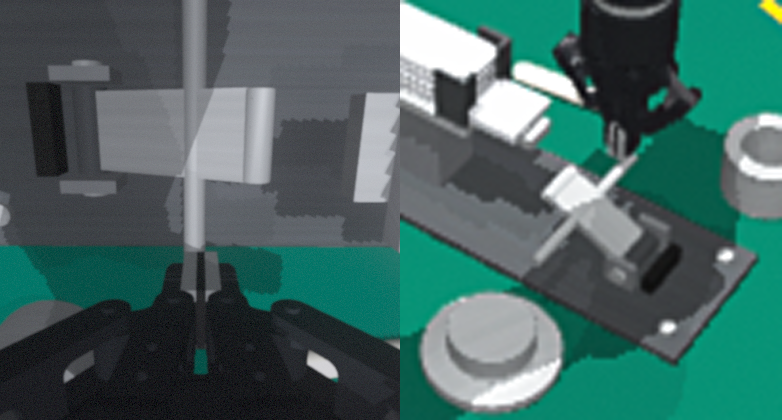

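The wrist half shows the rod ending at (195,250) just in front of the shut finger tips at (200,260). The side half agrees: the fingers are just past the rod's outer end. So the reported TCP seems to be off against the camera frame, and I'll measure the fingertips with the cameras.

Run:
```python
from h import *;from g import *
for n in("wrist","side","top"):
    m=robot.camera_model(n);t=np.array(robot.get_obs()['tcp_pos']);p,d=robot.read_camera(n);np.savez(f"{n}3.npz",p=p,d=d,**m)
    c=m['R']@t+m['t'];print(n,'tcp px',m['fx']*c[0]/c[2]+m['cx'],m['fy']*c[1]/c[2]+m['cy'],'depth',c[2])
    p,W,ok=cloud(f"{n}3.npz");a=(W[...,:2]-O)@np.c_[ex,ey]*1e3;z=W[...,2]*1e3;x,y=a[...,0],a[...,1]
    dk=p.max(-1)<90
    for lo,hi in((20,40),(40,60),(60,80)):
        k=ok&dk&(z>lo)&(z<hi)&(abs(x+98)<25)&(y<-20)&(y>-130)
        if k.sum()>3:print(' finger z',lo,k.sum(),'x',np.percentile(x[k],[2,50,98]).round(),'y',np.percentile(y[k],[2,50,98]).round(),'z',z[k].min())
    k=ok&~dk&(z>38)&(z<58)&(abs(x+98)<12)&(y<-30)&(y>-80)
    print(' rod',k.sum(),np.percentile(x[k],[2,50,98]).round(),np.percentile(y[k],[2,50,98]).round(),np.median(z[k]))
```

```text
wrist tcp px 278.3387438436169 247.51680727547648 depth 0.18271424429826152
 finger z 40 15 x [-104.  -95.  -94.] y [-54. -52. -51.] z 44.9828816998421
 finger z 60 864 x [-110.  -97.  -84.] y [-51. -51. -46.] z 62.7316075507736
 rod 1034 [-104.  -99.  -95.] [-52. -41. -30.] 50.00363165131278
side tcp px 307.3614103771418 226.6190189685757 depth 1.4393874299188614
 finger z 60 16 x [-111. -102.  -82.] y [-64. -52. -46.] z 66.42833553253489
 rod 32 [-105. -101.  -95.] [-68. -46. -32.] 49.79913362647986
top tcp px 287.0167309712711 184.05225468890708 depth 1.534874872968042
 finger z 60 5 x [-102.  -91.  -85.] y [-55. -51. -46.] z 61.850429420242726
 rod 18 [-105. -100.  -97.] [-51. -40. -32.] 47.71830257912417
```

Run:
```python
from h import *;from g import *
for n,us,vs in(("wrist",(264,272,279,286,292),range(236,300,6)),("side",(302,305,308,311,314),range(208,232,2))):
    p,W,ok=cloud(f"{n}3.npz");a=(W[...,:2]-O)@np.c_[ex,ey]*1e3
    print(n,us)
    for v in vs: print(v,[(*(a[v,u].round().astype(int)),int(W[v,u,2]*1e3),p[v,u].mean().astype(int)) if ok[v,u] else 0 for u in us])
```

```text
wrist (264, 272, 279, 286, 292)
236 [(np.int64(-104), np.int64(-46), 46, np.int64(115)), (np.int64(-100), np.int64(-45), 50, np.int64(181)), (np.int64(-97), np.int64(-44), 50, np.int64(162)), (np.int64(-93), np.int64(-59), 10, np.int64(95)), (np.int64(-90), np.int64(-59), 10, np.int64(98))]
242 [(np.int64(-104), np.int64(-48), 47, np.int64(112)), (np.int64(-100), np.int64(-48), 48, np.int64(180)), (np.int64(-97), np.int64(-47), 50, np.int64(158)), (np.int64(-93), np.int64(-63), 9, np.int64(76)), (np.int64(-90), np.int64(-62), 11, np.int64(72))]
248 [(np.int64(-104), np.int64(-52), 45, np.int64(97)), (np.int64(-100), np.int64(-50), 50, np.int64(129)), (np.int64(-97), np.int64(-50), 49, np.int64(114)), (np.int64(-93), np.int64(-70), 0, np.int64(60)), (np.int64(-90), np.int64(-70), 1, np.int64(53))]
254 [(np.int64(-104), np.int64(-54), 48, np.int64(84)), (np.int64(-100), np.int64(-47), 66, np.int64(83)), (np.int64(-97), np.int64(-47), 65, np.int64(35)), (np.int64(-94), np.int64(-47), 64, np.int64(103)), (np.int64(-92), np.int64(-47), 65, np.int64(101))]
260 [(np.int64(-103), np.int64(-4
[... 4203 characters left out ...]
0), np.int64(-39), 50, np.int64(249)), (np.int64(-85), np.int64(-84), 2, np.int64(65)), (np.int64(-92), np.int64(-91), 1, np.int64(58)), (np.int64(-102), np.int64(-94), 4, np.int64(56))]
228 [(np.int64(-98), np.int64(-25), 51, np.int64(229)), (np.int64(-105), np.int64(-31), 50, np.int64(155)), (np.int64(-90), np.int64(-76), 2, np.int64(53)), (np.int64(-99), np.int64(-80), 5, np.int64(58)), (np.int64(-104), np.int64(-91), -1, np.int64(57))]
230 [(np.int64(-102), np.int64(-18), 51, np.int64(224)), (np.int64(-88), np.int64(-60), 6, np.int64(100)), (np.int64(-98), np.int64(-63), 10, np.int64(64)), (np.int64(-104), np.int64(-72), 5, np.int64(51)), (np.int64(-110), np.int64(-80), 2, np.int64(50))]
```

The fingertips are really at z≈63 while the reported TCP says 30, and x and y agree. So the reading is about 33 mm low in z. I'll check this against the first wrist frame, then go by the camera.

```bash
cat > tip.py <<'E'
from h import *;from g import *
import sys
def tip(f,zt):
    p,W,ok=cloud(f);a=(W[...,:2]-O)@np.c_[ex,ey]*1e3;z=W[...,2]*1e3
    k=ok.copy();k[:225]=0;k[330:]=0;k[:,:170]=0;k[:,390:]=0;k&=(p.max(-1)<150)&(z>zt-10)&(z<zt+75)
    # front face of the fingers: bin in rows
    for lo in range(int(zt)-10,int(zt)+70,5):
        m=k&(z>=lo)&(z<lo+5)
        if m.sum()>8: print('  z',lo,m.sum(),'x',np.percentile(a[m][:,0],[1,99]).round(),'y',np.percentile(a[m][:,1],[1,50]).round())
if __name__=='__main__':
    if len(sys.argv)>1: tip(sys.argv[1],float(sys.argv[2]))
    else:
        m=robot.camera_model("wrist");s=robot.get_obs();p,d=robot.read_camera("wrist");np.savez("wt.npz",p=p,d=d,**m);tip("wt.npz",s['tcp_pos'][2]*1e3)
E
python3 tip.py w1.npz 202
python3 -m crank '[[0,0,0,0,0,0,0],[0,0,0,0,0,0,0],[0,0,0,0,0,0,0],[0,0,0,0,0,0,0],[0,0,0.2,0,0,0,0]]'
python3 -m crank '[[0,0,0.3,0,0,0,0],[0,0,0.3,0,0,0,0],[0,0,0.3,0,0,0,0],[0,0,0.3,0,0,0,0],[0,0,0,0,0,0,0]]'
python3 g.py -99 -57 -7; python3 tip.py
```

```text
z 232 145 x [-123.  -69.] y [-64. -51.]
  z 237 373 x [-129.  -64.] y [-64. -47.]
  z 242 516 x [-131.  -62.] y [-64. -47.]
  z 247 578 x [-131.  -62.] y [-64. -47.]
  z 252 667 x [-131.  -62.] y [-64. -47.]
  z 257 684 x [-131.  -62.] y [-63. -47.]
  z 262 569 x [-130.  -62.] y [-60. -44.]
  z 267 980 x [-124.  -69.] y [-57. -46.]
t: 5.73
tcp_pos: [0.6339, 0.021, 0.0259]
eef_rot: [-0.185, 0.983, 0.0, 0.001]
contact_force: [0.6, -0.8, -0.0]
finger_gap: 0.0428
grasp_force: 0.0
t: 6.15
tcp_pos: [0.632, 0.0207, -0.0004]
eef_rot: [-0.185, 0.983, 0.0, -0.001]
contact_force: [-0.3, 0.4, -0.1]
finger_gap: 0.043
grasp_force: 0.0
t 6.15 tcp feeder -97.2 -56.5 -0.4 tilt [-0.003 -0.   ] gap 0.043 F [-0.3  0.4 -0.1] gf 0.0
turn units about tool z 0.0005 shift units tool now [-0.02 -0.09  0.33] tool x,y in feeder [array([-0.001,  1.   ]), array([1.   , 0.001])]
  z -5 767 x [-153.  -41.] y [-103.  -84.]
  z 0 4322 x [-152.  -41.] y [-103.  -85.]
  z 5 1163 x [-148.  -45.] y [-65. -52.]
  z 10 6940 x [-148.  -45.] y [-64. -51.]
  z 30 188 x [-123.  -69.] y [-67. -54.]
  z 35 420 x [-129.  -63.] y [-67. -49.]
  z 40 540 x [-130.  -62.] y [-67. -49.]
  z 45 1257 x [-130.  -62.] y [-70. -50.]
  z 50 763 x [-131.  -62.] y [-68. -50.]
  z 55 718 x [-131.  -62.] y [-65. -49.]
  z 60 537 x [-124.  -68.] y [-62. -46.]
  z 65 802 x [-125.  -67.] y [-59. -50.]
```

```bash
python3 -m crank '[[0,0,0.2,0,0,0,0],[0,0,0,0,0,0,-1],[0,0,0,0,0,0,-1],[0,0,0,0,0,0,-1],[0,0,0,0,0,0,-1]]'
python3 g.py -99 -57 -7
```

```text
t: 6.62
tcp_pos: [0.6344, 0.018, -0.0024]
eef_rot: [-0.184, 0.983, -0.002, 0.001]
contact_force: [2.3, -4.5, -1.9]
finger_gap: 0.0076
grasp_force: 58.4
t 6.62 tcp feeder -100.6 -57.8 -2.4 tilt [ 0.002 -0.003] gap 0.0076 F [ 2.3 -4.5 -1.9] gf 58.4
turn units about tool z -0.0007 shift units tool now [0.04 0.08 0.23] tool x,y in feeder [array([0.001, 1.   ]), array([ 1.   , -0.001])]
```

```bash
python3 -m crank '[[0,-0.12,-0.21,0,0,0,-1],[0,-0.12,-0.205,0,0,0,-1],[0,-0.155,-0.185,0,0,0,-1],[0,-0.155,-0.182,0,0,0,-1]]'
python3 -m crank '[[0,-0.185,-0.155,0,0,0,-1],[0,-0.185,-0.153,0,0,0,-1],[0,-0.21,-0.12,0,0,0,-1],[0,-0.205,-0.12,0,0,0,-1]]'
python3 g.py -126 -57 23
```

```text
t: 6.95
tcp_pos: [0.6375, 0.0097, 0.0126]
eef_rot: [-0.185, 0.983, -0.0, -0.0]
contact_force: [4.4, -2.6, -11.3]
finger_gap: 0.0078
grasp_force: 58.2
t: 7.28
tcp_pos: [0.642, -0.0021, 0.0242]
eef_rot: [-0.186, 0.983, 0.002, -0.001]
contact_force: [1.5, 3.5, -9.9]
finger_gap: 0.0075
grasp_force: 58.1
t 7.28 tcp feeder -122.0 -57.6 24.2 tilt [-0.002  0.003] gap 0.0075 F [ 1.5  3.5 -9.9] gf 58.1
turn units about tool z 0.0012 shift units tool now [ 0.03 -0.2   0.06] tool x,y in feeder [array([-0.002,  1.   ]), array([1.   , 0.002])]
```

```bash
python3 -m crank '[[0,-0.225,-0.09,0,0,0,-1],[0,-0.225,-0.075,0,0,0,-1],[0,-0.236,-0.05,0,0,0,-1],[0,-0.236,-0.033,0,0,0,-1]]'
python3 -m crank '[[0,-0.24,-0.01,0,0,0,-1],[0,-0.24,0.01,0,0,0,-1],[0,-0.236,0.03,0,0,0,-1],[0,-0.236,0.05,0,0,0,-1],[0,0,0,0,0,0,-1]]'
python3 g.py -163 -57 27
```

```text
t: 7.62
tcp_pos: [0.6474, -0.0156, 0.0314]
eef_rot: [-0.187, 0.982, 0.003, -0.001]
contact_force: [-9.8, 6.2, 15.4]
finger_gap: 0.0079
grasp_force: 58.9
t: 8.03
tcp_pos: [0.6568, -0.0395, 0.0297]
eef_rot: [-0.185, 0.983, -0.0, 0.0]
contact_force: [-3.8, 0.6, 8.3]
finger_gap: 0.0078
grasp_force: 62.7
t 8.03 tcp feeder -162.3 -57.8 29.7 tilt [ 0.001 -0.   ] gap 0.0078 F [-3.8  0.6  8.3] gf 62.7
turn units about tool z -0.0001 shift units tool now [ 0.04 -0.04  0.14] tool x,y in feeder [array([0., 1.]), array([ 1., -0.])]
```

```bash
python3 -m crank '[[0,0,0,0,0,0,0.2],[0,0,0,0,0,0,0.2],[0,0,0,0,0,0,0.2],[0,0,0,0,0,0,0.2],[0,0,0,0,0,0,0.2]]'
python3 -m crank '[[0,-0.15,-0.5,0,0,0,0.2],[0,0,-1,0,0,0,0.2],[0,0,-1,0,0,0,0.2],[0,0,-1,0,0,0,0.2],[0,0,-1,0,0,0,0.2]]'
python3 -m crank '[[0,0,-1,0,0,0,0.2],[0,0,-1,0,0,0,0.2],[0,0,-1,0,0,0,0.2],[0,0,-1,0,0,0,0.2],[0,0,-0.5,0,0,0,0.2]]'
python3 - <<'E'
from workcell import robot
import cv2,numpy as np
m=robot.camera_model("wrist");p,d=robot.read_camera("wrist");cv2.imwrite("pics/w4.png",p[:,:,::-1]);np.savez("w4.npz",p=p,d=d,**m)
from h import *;from g import *
p,W,ok=cloud("w4.npz");ok[225:]=0;a=(W[...,:2]-O)@np.c_[ex,ey]*1e3;z=W[...,2]*1e3;x,y=a[...,0],a[...,1]
def st(n,m):
    m=m&ok;print(n,m.sum(),'x',np.percentile(x[m],[1,50,99]).round(1),'y',np.percentile(y[m],[1,50,99]).round(1),'z',np.percentile(z[m],[5,50,95]).round(1))
st('head',(abs(y)<20)&(x<-140)&(z>85)&(z<120))
st('rod',(y>25)&(y<72)&(x<-120)&(z>60)&(z<95))
st('nose',(p.min(-1)>110)&(z>110)&(z<124)&(x<-15)&(abs(y)<40))
E
python3 g.py -30 0 170 90
```

```text
t: 8.45
tcp_pos: [0.6567, -0.039, 0.0274]
eef_rot: [-0.185, 0.983, -0.0, 0.0]
contact_force: [-0.6, -0.7, 0.1]
finger_gap: 0.0511
grasp_force: 0.0
t: 8.87
tcp_pos: [0.6578, -0.042, 0.1189]
eef_rot: [-0.185, 0.983, -0.0, 0.0]
contact_force: [-1.1, -0.9, -0.2]
finger_gap: 0.0511
grasp_force: 0.0
t: 9.28
tcp_pos: [0.6591, -0.0417, 0.2108]
eef_rot: [-0.185, 0.983, -0.0, 0.002]
contact_force: [0.4, 0.1, 0.6]
finger_gap: 0.0513
grasp_force: 0.0
head 1022 x [-182.9 -175.  -167.7] y [-18.1   0.1  17.3] z [ 87.3 104.5 106.7]
rod 762 x [-172.4 -167.7 -163. ] y [25.5 48.7 68.9] z [75.8 78.4 80. ]
nose 3410 x [-46.6 -32.  -15.3] y [-25.8  -0.1  23.6] z [114.1 116.7 117.9]
t 9.33 tcp feeder -165.3 -59.8 211.8 tilt [0.007 0.   ] gap 0.0508 F [ 0.5 -0.5  1.6] gf 0.0
turn units about tool z -0.9998 shift units tool now [3.   6.77 2.06] tool x,y in feeder [array([-0.,  1.]), array([1., 0.])]
```

View pics/w4.png

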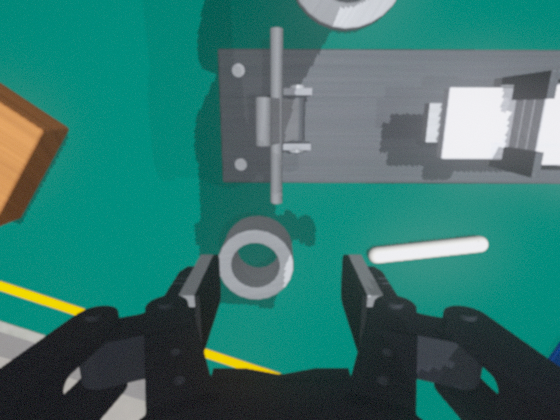

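The view shows the leg leaning over: head at (262,120), rod at x px 277, well past the hinge at (297,120). The head measures x -175, z 105, so the leg is on its stop. The blank nose is unmoved at (478,123). Next I'll turn the tool 90° for the blank.

```bash
python3 -c "
from workcell import robot;print(robot.get_obs()['qpos'].round(2) if hasattr(robot.get_obs()['qpos'],'round') else robot.get_obs()['qpos'])"
python3 -m crank '[[0.2,0.6,0,0,0,-0.0769,0.65],[0.2,0.6,0,0,0,-0.0769,0.65],[0.2,0.6,0,0,0,-0.0769,0.65],[0,0,0,0,0,-0.0769,0.65],[0,0,0,0,0,-0.0769,0.65]]'
python3 -c "
from workcell import robot;print(robot.get_obs()['qpos'])"
python3 g.py -30 0 110 90
```

```text
[ 0.23  0.75 -0.46  1.44  0.36  1.03  1.63]
t: 9.75
tcp_pos: [0.629, -0.0153, 0.2067]
eef_rot: [-0.472, 0.881, 0.0, -0.001]
contact_force: [0.6, -0.1, -0.2]
finger_gap: 0.0701
grasp_force: 0.0
[ 0.2827408   0.74930274 -0.62611479  1.53264766  0.48682114  1.02129865
  2.08030157]
t 9.75 tcp feeder -129.6 -40.7 206.7 tilt [-0.002 -0.   ] gap 0.0701 F [ 0.6 -0.1 -0.2] gf 0.0
turn units about tool z -0.6101 shift units tool now [-1.2   5.24  4.84] tool x,y in feeder [array([-0.575,  0.818]), array([0.818, 0.575])]
```

q7 is heading for its limit that way, so I'll turn the other way, which gives the same grasp.

```bash
python3 -m crank '[[0,0,0,0,0,0.0772,0.65],[0,0,0,0,0,0.0772,0.65],[0,0,0,0,0,0.0772,0.65],[0,0,0,0,0,0.0772,0.65],[0,0,0,0,0,0.0772,0.65]]' >/dev/null
python3 -m crank '[[0,0,0,0,0,0.0772,0.65],[0,0,0,0,0,0.0772,0.65],[0,0,0,0,0,0.0772,0.65],[0,0,0,0,0,0.0772,0.65],[0,0,0,0,0,0.0772,0.65]]' >/dev/null
python3 -m crank '[[0,0,0,0,0,0.0772,0.65],[0,0,0,0,0,0.0772,0.65],[0,0,0,0,0,0.0772,0.65],[0,0,0,0,0,0.0772,0.65],[0,0,0,0,0,0.0772,0.65]]' >/dev/null
python3 -m crank '[[0,0,0,0,0,0.0772,0.65],[0,0,0,0,0,0.0772,0.65],[0,0,0,0,0,0.0772,0.65],[0,0,0,0,0,0,0.65]]'
python3 -c "
from workcell import robot;print(robot.get_obs()['qpos'])"
python3 g.py -30 0 110 90
```

```text
t: 11.33
tcp_pos: [0.6296, -0.0158, 0.2065]
eef_rot: [0.568, 0.823, -0.001, -0.0]
contact_force: [-0.4, -0.0, 0.1]
finger_gap: 0.0706
grasp_force: 0.0
[-0.04340883  0.68891625 -0.00920039  1.55057615  0.00810824  0.90378431
  0.30620737]
t 11.33 tcp feeder -130.3 -41.0 206.5 tilt [-0.002 -0.001] gap 0.0706 F [-0.4 -0.   0.1] gf 0.0
turn units about tool z -0.0064 shift units tool now [ 4.99 -2.09  4.83] tool x,y in feeder [array([ 1.  , -0.01]), array([-0.01, -1.  ])]
```

```bash
python3 -m crank '[[1,-0.42,0,0,0,-0.0064,0.65],[1,-0.42,0.5,0,0,0,0.65],[1,-0.42,0.8,0,0,0,0.65],[1,-0.42,0.8,0,0,0,0.65],[0.97,-0.38,0.9,0,0,0,0.65]]' >/dev/null
python3 -m crank '[[0,0,0.9,0,0,0,0.65],[0,0,0.6,0,0,0,0.65],[0,0,0,0,0,0,0.65]]'
python3 g.py -30 0 64 90
python3 - <<'E'
from workcell import robot
import cv2,numpy as np
m=robot.camera_model("wrist");p,d=robot.read_camera("wrist");q,e=robot.read_camera("side");np.savez("w5.npz",p=p,d=d,**m)
q=cv2.resize(q[140:270,220:340],(382,420),interpolation=cv2.INTER_CUBIC)
cv2.imwrite("pics/w5.png",cv2.hconcat([p[:,80:480],q])[:,:,::-1])
E
python3 tip.py w5.npz 116
```

```text
t: 12.0
tcp_pos: [0.5532, 0.062, 0.1148]
eef_rot: [0.561, 0.828, -0.002, -0.002]
contact_force: [-0.2, -0.2, 0.3]
finger_gap: 0.0704
grasp_force: 0.0
t 12.0 tcp feeder -30.1 1.9 114.8 tilt [-0.006 -0.001] gap 0.0704 F [-0.2 -0.2  0.3] gf 0.0
turn units about tool z 0.0045 shift units tool now [0.   0.11 2.54] tool x,y in feeder [array([1.   , 0.007]), array([ 0.007, -1.   ])]
  z 106 309 x [-55. -51.] y [-15.  -1.]
  z 111 32 x [-46. -20.] y [-27. -26.]
  z 116 72 x [-46. -18.] y [-26. -17.]
  z 151 494 x [-39.  -4.] y [-39. -22.]
  z 156 611 x [-40.  -4.] y [-39. -21.]
  z 161 558 x [-40. -18.] y [-38.  37.]
  z 166 580 x [-40. -18.] y [-37.  37.]
  z 171 534 x [-38. -18.] y [-35.  37.]
  z 176 458 x [-35. -18.] y [-34.  37.]
  z 181 189 x [-32. -18.] y [-34.  37.]
```

View pics/w5.png

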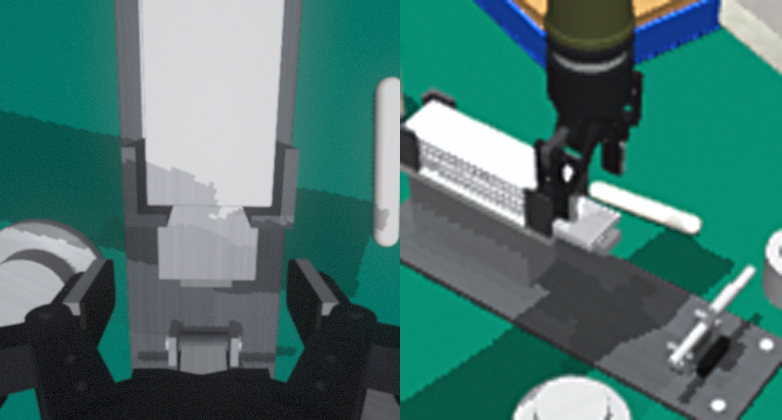

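The wrist half shows the fingers straddling the nose at (208,255), with the blank edges at 160 and 257. The side half shows the gripper above the nose and the leg still leaning at (715,330). I'll descend and grip.

```bash
python3 -m crank '[[0,0.1,0.5,0,0,0.0045,0.65],[0,0,0.6,0,0,0,0.65],[0,0,0.6,0,0,0,0.65],[0,0,0.6,0,0,0,0.65],[0,0,0.3,0,0,0,0.65]]'
python3 -m crank '[[0,0,0,0,0,0,0.65],[0,0,0,0,0,0,-1],[0,0,0,0,0,0,-1],[0,0,0,0,0,0,-1],[0,0,0,0,0,0,-1]]'
python3 g.py -183 0 62 90; python3 tip.py
```

```text
t: 12.52
tcp_pos: [0.5576, 0.0623, 0.0644]
eef_rot: [0.566, 0.824, -0.0, -0.0]
contact_force: [-0.4, 0.2, 0.0]
finger_gap: 0.0702
grasp_force: 0.0
t: 12.93
tcp_pos: [0.5579, 0.0624, 0.0663]
eef_rot: [0.566, 0.824, 0.0, 0.001]
contact_force: [-1.2, -0.5, 5.2]
finger_gap: 0.0488
grasp_force: 62.8
t 12.93 tcp feeder -31.5 -2.7 66.3 tilt [ 0.001 -0.   ] gap 0.0488 F [-1.2 -0.5  5.2] gf 62.8
turn units about tool z -0.0026 shift units tool now [-7.58 -0.1   0.22] tool x,y in feeder [array([ 1.   , -0.004]), array([-0.004, -1.   ])]
  z 111 74 x [-45. -12.] y [-27. -23.]
  z 116 694 x [-44. -12.] y [-39. -15.]
  z 121 469 x [-40. -22.] y [-40.  22.]
  z 126 539 x [-36. -19.] y [-39.  15.]
  z 131 1049 x [-33.   0.] y [-33.  22.]
```

```bash
python3 -m crank '[[-0.2,0,0,0,0,0,-1],[-0.3,0,0,0,0,0,-1],[-0.3,0,0,0,0,0,-1],[-0.3,0,0,0,0,0,-1],[-0.3,0,0,0,0,0,-1]]'
python3 -m crank '[[-0.3,0,0,0,0,0,-1],[-0.3,0,0,0,0,0,-1],[-0.3,0,0,0,0,0,-1],[-0.3,0,0,0,0,0,-1],[-0.3,0,0,0,0,0,-1]]'
python3 g.py -183 0 66 90
```

```text
t: 13.4
tcp_pos: [0.5658, 0.0453, 0.0663]
eef_rot: [0.563, 0.826, 0.003, -0.004]
contact_force: [-5.9, 15.1, 10.2]
finger_gap: 0.0488
grasp_force: 63.3
t: 13.82
tcp_pos: [0.5765, 0.0187, 0.0662]
eef_rot: [0.563, 0.826, 0.004, -0.004]
contact_force: [-6.7, 17.7, 11.5]
finger_gap: 0.0485
grasp_force: 63.4
t 13.82 tcp feeder -78.9 -4.1 66.2 tilt [-0.003  0.012] gap 0.0485 F [-6.7 17.7 11.5] gf 63.4
turn units about tool z 0.002 shift units tool now [-5.2  -0.22 -0.05] tool x,y in feeder [array([1.   , 0.003]), array([ 0.003, -1.   ])]
```

```bash
python3 -m crank '[[-0.3,0,0,0,0,0,-1],[-0.3,0,0,0,0,0,-1],[-0.3,0,0,0,0,0,-1],[-0.3,0,0,0,0,0,-1],[-0.3,0,0,0,0,0,-1]]'
python3 -m crank '[[-0.3,0,0,0,0,0,-1],[-0.3,0,0,0,0,0,-1],[-0.3,0,0,0,0,0,-1],[-0.3,0,0,0,0,0,-1],[-0.3,0,0,0,0,0,-1]]'
python3 -m crank '[[-0.2,0,0,0,0,0,-1],[0,0,0,0,0,0,-1]]' >/dev/null
python3 g.py -183 0 66 90
cat > st.py <<'E'
from h import *;from g import *
for n in("top","side","wrist"):
    m=robot.camera_model(n);p,d=robot.read_camera(n);np.savez(f"{n}6.npz",p=p,d=d,**m)
    cv2.imwrite(f"pics/{n}6.png",p[:,:,::-1])
    p,W,ok=cloud(f"{n}6.npz");a=(W[...,:2]-O)@np.c_[ex,ey]*1e3;z=W[...,2]*1e3;x,y=a[...,0],a[...,1]
    br=p.min(-1)>110
    def st(k,mm):
        mm=mm&ok
        if mm.sum()>5:print(n,k,mm.sum(),'x',np.percentile(x[mm],[1,50,99]).round(1),'y',np.percentile(y[mm],[1,50,99]).round(1),'z',np.percentile(z[mm],[5,50,95]).round(1))
    st('blank0',br&(z>109)&(z<125)&(x<-8)&(x>-230)&(abs(y)<40))
    st('top',br&(z>127)&(z<152)&(abs(y)<26)&(x>-8)&(x<190))
E
python3 st.py
```

```text
t: 14.23
tcp_pos: [0.5873, -0.0083, 0.0662]
eef_rot: [0.563, 0.827, 0.004, -0.005]
contact_force: [-6.3, 15.9, 10.2]
finger_gap: 0.049
grasp_force: 63.3
t: 14.65
tcp_pos: [0.6, -0.0476, 0.0654]
eef_rot: [0.566, 0.824, 0.0, -0.0]
contact_force: [-0.6, 3.7, 2.0]
finger_gap: 0.0486
grasp_force: 62.5
t 14.82 tcp feeder -155.3 -1.5 65.3 tilt [ 0.001 -0.001] gap 0.0487 F [-0.8 -1.1  1.5] gf 62.6
turn units about tool z -0.0041 shift units tool now [-1.38 -0.07 -0.03] tool x,y in feeder [array([ 1.   , -0.006]), array([-0.006, -1.   ])]
top blank0 502 x [-113.9  -57.7   -9.6] y [-25.4  -1.6  23.9] z [111.  115.9 120.6]
top top 982 x [  0.   87.3 178. ] y [-25.4  -0.7  22.7] z [133.6 141.3 148.4]
side blank0 538 x [-170.2  -69.6   -9. ] y [-26.9   1.8  25.9] z [111.8 117.2 120.7]
side top 703 x [  0.3  84.4 178.6] y [-25.7   1.7  24.9] z [131.2 142.8 148.5]
wrist blank0 48886 x [-167.9 -101.6  -56.3] y [-25.5  -1.2  23. ] z [115.1 116.2 117.4]
```

```bash
python3 -m crank '[[-0.3,0,0,0,0,0,-1],[-0.3,0,0,0,0,0,-1],[-0.3,0,0,0,0,0,-1],[-0.3,0,0,0,0,0,-1],[-0.3,0,0,0,0,0,-1]]'
python3 -m crank '[[0,0,0,0,0,0,-1],[0,0,0,0,0,0,-1],[0,0,0,0,0,0,-1]]' >/dev/null
python3 g.py -183 0 66 90;python3 st.py
```

```text
t: 15.38
tcp_pos: [0.6122, -0.0775, 0.0657]
eef_rot: [0.565, 0.825, 0.001, -0.001]
contact_force: [-0.9, 3.9, 4.8]
finger_gap: 0.0487
grasp_force: 62.8
t 15.63 tcp feeder -184.4 -2.1 65.7 tilt [ 0.002 -0.001] gap 0.0486 F [0.9 0.1 4. ] gf 62.8
turn units about tool z -0.0032 shift units tool now [ 0.07 -0.11 -0.02] tool x,y in feeder [array([ 1.   , -0.005]), array([-0.005, -1.   ])]
top blank0 652 x [-154.   -83.   -20.3] y [-26.1  -2.   23.5] z [110.7 115.3 120.3]
top top 949 x [ -0.7  88.4 177.5] y [-25.2  -0.8  22.6] z [131.  136.2 140.9]
side blank0 631 x [-198.8  -89.9  -20.2] y [-27.4   1.8  25.7] z [112.1 117.  120.7]
side top 646 x [1.000e-01 9.160e+01 1.785e+02] y [-25.4  -1.   23.9] z [130.3 137.6 141.2]
wrist blank0 48828 x [-197.  -130.7  -85.2] y [-26.   -1.7  22.5] z [115.3 116.3 117.4]
```

Run:
```python
import cv2
p=cv2.imread("pics/side6.png")[150:280,200:360];cv2.imwrite("pics/c7.png",cv2.resize(p,None,fx=4,fy=4,interpolation=2))
```

```text
(no output)
```

View pics/c7.png

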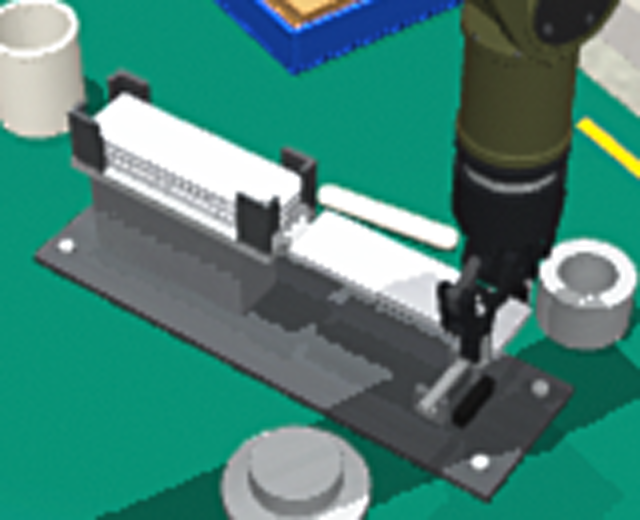

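The crop shows blank0 drawn out from tail (290,250) to front (525,310), lying on the leg under the gripper. The stack has dropped in the guides. It measures tail -20 and front -199, with the stack top at 136 mm. I'll release and retreat upward.

```bash
python3 -m crank '[[0,0,0,0,0,0,0.65],[0,0,0,0,0,0,0.65],[0,0,0,0,0,0,0.65],[0,0,0,0,0,0,0.65],[0,0,0,0,0,0,0.65]]'
python3 -m crank '[[0,0,-0.3,0,0,0,0.65],[0,0,-0.8,0,0,0,0.65],[0,0,-1,0,0,0,0.65],[0,0,-1,0,0,0,0.65],[0,0,-1,0,0,0,0.65]]'
python3 -m crank '[[0,0,-1,0,0,0,0.65],[0,0,-1,0,0,0,0.65],[0,0,-1,0,0,0,0.65],[0,0,-1,0,0,0,0.65],[0,0,-0.5,0,0,0,0.65]]'
python3 -m crank '[[0,0,0,0,0,0,0.65],[0,0,0,0,0,0,0.65],[0,0,0,0,0,0,0.65]]' >/dev/null
python3 st.py
python3 - <<'E'
import cv2
q=cv2.imread("pics/side6.png")[150:280,200:360];q=cv2.resize(q,None,fx=3,fy=3,interpolation=2);w=cv2.resize(cv2.imread("pics/wrist6.png"),(310,390))
cv2.imwrite("pics/c8.png",cv2.hconcat([q,w]))
E
```

```text
t: 16.2
tcp_pos: [0.6116, -0.0794, 0.065]
eef_rot: [0.566, 0.824, -0.0, -0.0]
contact_force: [0.8, 0.7, -0.6]
finger_gap: 0.0701
grasp_force: 0.0
t: 16.62
tcp_pos: [0.6119, -0.0794, 0.1485]
eef_rot: [0.566, 0.824, -0.0, -0.0]
contact_force: [0.0, -0.3, -0.0]
finger_gap: 0.0702
grasp_force: 0.0
t: 17.03
tcp_pos: [0.6132, -0.0795, 0.2404]
eef_rot: [0.566, 0.824, 0.001, 0.002]
contact_force: [0.9, -0.4, 0.6]
finger_gap: 0.0701
grasp_force: 0.0
top blank0 882 x [-194.5 -106.8  -21.3] y [-26.2  -1.5  23.6] z [110.8 115.4 120.3]
top top 963 x [ -1.4  87.9 177.5] y [-25.4  -1.   22.4] z [130.8 135.8 141.2]
side blank0 851 x [-198.2 -112.1  -19.3] y [-26.8   1.8  25.1] z [112.2 117.1 120.5]
side top 633 x [  0.3  90.5 178.4] y [-25.2  -0.2  24.5] z [130.8 137.7 141.2]
wrist blank0 13741 x [-196.7 -108.8  -38.6] y [-25.9  -1.6  22.9] z [115.2 116.5 117.7]
```

View pics/c8.png

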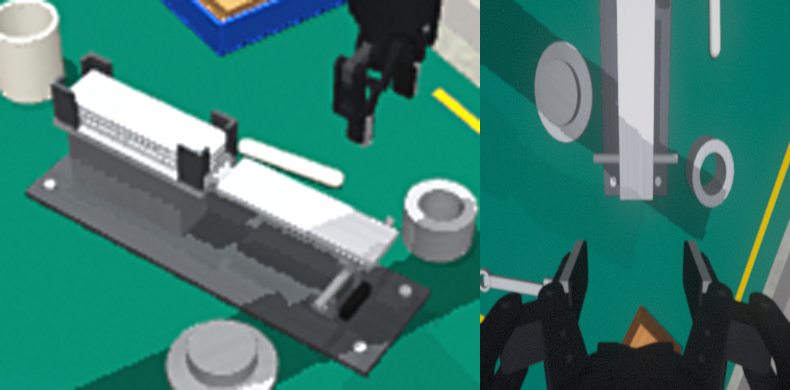

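Blank0 lies level from tail (220,185) to front (390,245), resting on the leg and the tongue. Its origin is at about x -109 and it is 1–2 mm off the midline. The stack is one blank lower, and the gripper is clear. Handing in.

```bash
python3 -c "
from workcell import robot;print(robot.close_job())"
```

```text
the job is handed in; nothing more can be done
None
```

The job is handed in, with no verdict returned: the leg leans on its stop, blank0 lies level on leg and tongue (origin about feeder x -109 mm), and the three blanks above dropped one place in the feeder.

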